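# Lock a sample canister into a bench mixer

### The arm

A 7-joint arm with a two-finger parallel gripper is mounted at the origin on the work surface. World frame = base frame: x ahead of the robot, y to its left, z up, the work surface at z = 0. Lengths are in mm, angles in rad, forces in N, time in s.
With the tool pointing down it reaches from about 425 to 875 mm from the base axis. Payload 8.4 kg.
Tool frame: the origin (TCP) lies where the fingers leave the gripper's body, on its centre line; the fingertips stand 73 mm ahead of it and the grasp point (between the pads) lies 54 mm ahead of it; z points along the fingers, y is the direction in which the jaws open and shut (so a half turn about z gives the same grasp; the last joint's range is limited). The gripper opens to 85 mm and grips with 20 to 120 N. Pads are 22 mm wide; open, the fingers measure 114 mm over their backs; the gripper's body (76 mm by 85 mm) begins 54 mm behind the grasp point. The pads swing forward as they close: fully open they stand 13 mm farther back than shut.
Start: joints at [1.052, 0.333, 0.04, 1.465, -0.013, 1.343, -0.059], TCP at [264.902, -593.544, 303.908] pointing down, gripper open.
Joint ranges: [-2.58, 2.58], [-0.38, 2.09], [-1.3, 1.39], [0.25, 2.4], [-1.5, 4.64], [0.08, 2.09], [-2.65, 2.65]. Speed limits (rad/s): [2.22, 2.22, 2.79, 2.79, 3.14, 3.14, 3.14].

### API

Orientations are given as a 3x3 rotation matrix whose columns are the frame's x, y, z axes.
In Python, from cell import robot, eyes gives the robot as it stands.
- The arm moves only by the tool jog_arm, never from a script. Its argument "increments" is text: rows parted by semicolons, each of 5 numbers parted by spaces: the opening, from 0 (shut) to 1 (fully open), then the shift along the tool's x, y, z in m, then the turn about the tool's z in rad. In form: fingers tx ty tz twist; .... A call has 1 to 10 rows; each row is the pose to reach, as a shift and turn from the pose measured when the call began, along the tool's axes at that moment; what a row does not reach only later rows make up. A row lasts 1/8 s, in which the tool goes at most 62.5 mm and 10.7 degrees, less where a joint would pass 70% of its speed; a pose out of reach is approached as far as the arm can. A call with a gripper value outside its range is refused whole. The fingers move at their own pace and stop on an object; "squeeze" is the grip in N (left out, the last holds). Time passes only in rows, so rows that repeat a pose let the fingers close. It gives the time, the measured TCP pose, the force and the opening at its end, in the units of the state.
- robot.state(): the state, without advancing time (a new reading comes with each control period).
- eyes.snapshot(name): name is "side" or "top"; returns the picture (480x640x3 uint8, blue, green, red); there is no depth.
- eyes.calibration(name): a dict with "fx", "fy", "cx", "cy" (pixels), "distortion" ([k1, k2, p1, p2, k3] as OpenCV has them; the pictures are not rectified), "origin" and "rotation" of the camera in the world. Camera axes: x right, y down, z forward; pixel columns grow to the right and rows downward; lengths in mm; the calibration is good to about 2 mm. A picture is of the moment at which its call begins. calibration takes no time and is no camera call.
- robot.job_done(): hands the job in, once; it reports no verdict.
Trained networks look in the newest picture that a camera, given by its name, has taken for a name from the list of things; names that differ only in an ending like _2 or _b are one class to them, and where a whole thing is asked for, a point or a joint stands for the part that bears it (a point fixed in the world has none). Each returns a list of dicts, best first, with "score" (0 to 1); they miss things now and then, are a little off and sometimes report something else, mostly with a low value. They report only what shows in the picture. A call takes as long as a camera call.
- eyes.boxes_of(camera, thing): "rect" ([left, top, width, height] in pixels, round what is visible of it).
- eyes.pinpoint(camera, thing): "point" ([row, column] in pixels: a listed point, or the origin of a listed thing).
The state is a dict: "time_s": time; "q": joint angles; "joint_velocities": joint speeds; "tau": joint torques, N m; "tool_pos": TCP position; "tcp_rot": TCP orientation; "ft_force": force on the tool from outside, world axes, zero at the start; "torque": the same for the moment, N m; "gripper_width": finger opening in mm.
Only numpy, scipy, OpenCV 4.12 (cv2) and the standard library are available. Lean on these libraries where they do the work, as an engineer would, in place of code of your own. Each camera call takes 0.05 s, during which the arm holds its last target. There are 200 camera calls.

### The job

Load the steel sample canister into the bench mixer: first pull the mixer's spring collar up, turn it to the ring mark and let it down so that it stays released; then take the canister from its slant rack, stand it upright on the bench top and let go, take it again and lower it all the way into the socket. Finally pull the collar up, turn it back to the bar mark and let it drop fully home to lock. Do not drop the canister, and leave the other things on the bench where they are.

Things in the scene. Friction and masses are not known exactly. Their poses are not given: they have to be found in the camera images.
- port (a point): Centre of the socket's round mouth on the mixer, 114 mm above the bench, on the socket's upright axis; z up, x away from the case's dark control panel. The socket is a steel tube (outside 44 mm, bore 36 mm) in the middle of the fixed white case; the bore's floor is 58 mm below this point. The bore is open only while the collar is released.
- case_top (a point): Middle of the top of the mixer's case (160 mm in x, 140 mm in y, 50 mm high), on the socket's axis; same axes as the port. Two dark jaws, 2 to 6 mm below the mouth, slide along y: they close the bore to 21 mm with the collar locked and draw back clear of it as the collar turns to release; locked, they hold the canister by its neck.
- bar_mark (a point): Dark bar, 20 x 5 mm, flat on the case top, 52 mm from the socket's axis at -0.65 rad from the mixer's x: the collar's pointer is here when locked.
- ring_mark (a point): Dark ring, 16 mm across, flat on the case top, 52 mm from the socket's axis at +0.65 rad from the mixer's x: the collar's pointer is here when released.
- collar_ring (a point): Centre of the knurled aluminium collar around the socket tube: 62 mm outside, 28 mm high (14 mm up and down from here). Down, its top is 12 mm below the mouth. A small tab, 11 mm long, at its foot is the pointer. Grip it across from above (about 60 N), at its top half, along the mixer's y midway in its turn. A seated canister stands 30 mm above the mouth inside the ring.
- collar_lift (a joint): Lift of the collar in m: 0 fully down, stop at 0.016. A spring pulls it down: 6 N at 0, 11 N at the top. It turns only while lifted over 0.010 (0.013 is safe), on a hidden ledge; let go at the released end it sinks onto a seat at 0.006 to 0.007 and stays; let go at the locked end it drops to 0.
- collar (a joint): Turn of the collar in rad, anticlockwise from above: 0 = pointer at the bar (locked), 1.3 = pointer at the ring (released), stops at both ends, little friction. Below about 1.17 it rests on the high ledge (lift 0.009 to 0.010), not released; it drops home only within about 0.1 of 0, where it has a play of up to 0.16. Grips slip if it is driven hard into a stop.
- rack (a point): Middle of the underside of the fixed slant rack: aluminium base 110 x 60 mm, 6 mm thick, two steel rods (30 mm over both) that carry the canister at 45 degrees, and a foot plate. x points, level, to the side where the canister's head lies high; the canister's foot centre is 30 mm behind this point, 32 mm up.
- canister_mid (a point): Centre, half-way along its axis, of the loose steel canister: 88 mm long, z from foot to head. From the foot: body 32 mm across, 50 mm long (edge chamfered 4 mm), neck 14 mm, 12 mm long, head 26 mm, 26 mm long. At the start it leans at 45 degrees in the rack, head up, with room for fingers at both sides of the body.
- canister: The same canister, 0.15 to 0.28 kg, origin at the centre of its foot; centre of mass about 39 mm above it. Fully home in the socket its centre is 14 mm below the mouth and the whole head stands above the mouth; only the head can then be held, best by its upper 25 mm, clear of the collar (top 5 mm below the mouth when released).
- reagent_mid (a point): Bystander: closed jar, 56 mm across, 110 mm high; its centre.
- tip_box_mid (a point): Bystander: blue box with clear lid, 104 x 79 mm, 65 mm high; its centre.
- marker_lid_mid (a point): Bystander: round screw cap, 44 mm across, 16 mm high, lying on the bench; its centre.

How it is judged (in metres and radians):
On the way, in this order (a step that is already met when the one before it is completed fails the run):
1. the collar is turned to release and has sunk onto its seat there (value of joint collar above 1.12 rad and value of joint collar_lift below 0.008 m), for 0.2 s.
2. the canister stands upright on the bench, let go (angle between canister_mid's own z axis and vertical below 0.12 rad and height (world z) of canister_mid between 0.04 and 0.048 m and linear speed of canister below 0.03 m/s and contact force between the fingers and canister below 0.05 N), for 0.2 s.
3. the canister is fully home in the socket, the collar still released (horizontal distance between canister_mid and port below 0.005 m and z of canister_mid in the frame of port below -0.011 m and angle between canister_mid's own z axis and vertical below 0.12 rad and value of joint collar above 1.1 rad), for 0.2 s.
At the end, for the whole second after the job is handed in: The canister is fully home in the socket (its centre within 5 mm of the socket's axis and at least 11 mm below the mouth, tilt under 0.12 rad), at rest; the collar is at the locked end (turn under 0.2 rad, its play when home) and down (lift under 2.5 mm), and nothing is held (horizontal distance between canister_mid and port below 0.005 m and z of canister_mid in the frame of port below -0.011 m and angle between canister_mid's own z axis and vertical below 0.12 rad and contact force between the fingers and canister below 0.05 N and value of joint collar below 0.2 rad and value of joint collar_lift below 0.0025 m and linear speed of canister below 0.03 m/s); the robot touches nothing.
It fails at once if the canister is dropped (falls free faster than 0.6 m/s) (contact force between the fingers and canister below 0.05 N and linear speed of canister above 0.6 m/s).
It fails at once if a bystander is moved more than 30 mm (distance of any of reagent_mid, tip_box_mid, marker_lid_mid from where it was at the start of the episode above 0.03 m).
It also fails if it takes over 72 s, if anything falls off the work surface, if the arm or the gripper's body presses on something with over 40 N, if the wrist force passes 120 N, or if a joint passes its speed limit or range.

## Working session

There is one attempt and no reset: what is moved stays moved. The work goes in short steps, Python scripts to look and compute and a tool call to move; the robot and the scene stay as the last step left them, time stands still between calls to the robot, and variables do not carry over. Pictures are saved under pics/ and viewed, about 8 in all and at most 12, crops included, and the job is handed in when it is done.

Besides the shell and the picture viewer there is one more tool, called after ">>>" as name(argument=value, ...), one argument or row to a line, values as JSON. jog_arm: Moves the arm, as the interface text tells. Its arguments: {"type":"object","properties":{"increments":{"type":"string"},"squeeze":{"type":"number"}},"required":["increments"]}

```bash
ls; mkdir -p pics; cat > h.py <<'E'
import numpy as np, cv2
from cell import robot, eyes
def cal(n):
    c=eyes.calibration(n)
    K=np.array([[c['fx'],0,c['cx']],[0,c['fy'],c['cy']],[0,0,1.]])
    return K,np.array(c['distortion'],float),np.array(c['origin'],float),np.array(c['rotation'],float)
def ray(n,rc):
    K,d,o,R=cal(n)
    p=cv2.undistortPoints(np.array([[[rc[1],rc[0]]]],float),K,d)[0,0]
    v=R@np.array([p[0],p[1],1]); return o,v/np.linalg.norm(v)
def plane(n,rc,z):
    o,v=ray(n,rc); return o+v*(z-o[2])/v[2]
def tri(a,b):
    A=np.zeros((3,3));y=np.zeros(3)
    for o,v in (a,b):
        P=np.eye(3)-np.outer(v,v);A+=P;y+=P@o
    x=np.linalg.solve(A,y)
    g=[np.linalg.norm((np.eye(3)-np.outer(v,v))@(x-o)) for o,v in (a,b)]
    return x,sum(g)
def proj(n,X):
    K,d,o,R=cal(n)
    rv=cv2.Rodrigues(R.T)[0]
    return cv2.projectPoints(np.atleast_2d(np.array(X,float)),rv,-R.T@o,K,d)[0][:,0]
E
python3 - <<'E'
from h import *
np.set_printoptions(precision=1,suppress=True)
ims={n:eyes.snapshot(n) for n in('side','top')}
for n in ims:
    c=cal(n);print(n,c[2],c[3].round(2).tolist()); cv2.imwrite(f'pics/{n}0.png',ims[n])
for t in 'port case_top bar_mark ring_mark collar_ring rack canister_mid canister reagent_mid tip_box_mid marker_lid_mid'.split():
    r={}
    for n in ims:
        L=eyes.pinpoint(n,t)
        r[n]=L
    s=' '.join(f"{n}:"+','.join(f"{np.round(p['point'])}({p['score']:.2f})" for p in r[n][:2]) for n in r)
    if r['side'] and r['top']:
        x,g=tri(ray('side',r['side'][0]['point']),ray('top',r['top'][0]['point'])); s+=f' X={x} gap={g:.1f}'
    print(t,s)
st=robot.state();print(st['tool_pos'],st['tcp_rot'],st['time_s'],st['gripper_width'])
E
```

```text
pics
side [ 52.  918.3 926. ] [[-0.86, -0.31, 0.41], [-0.52, 0.54, -0.67], [-0.02, -0.78, -0.62]]
top [ 428.7   17.  1633.1] [[0.0, -0.99, 0.13], [-1.0, -0.0, 0.0], [-0.0, -0.13, -0.99]]
port side:[180. 384.](0.81) top:[276. 437.](0.58) X=[ 545.8 -243.6  118.3] gap=11.2
case_top side:[199. 386.](0.84) top:[275. 437.](0.73) X=[ 548.6 -259.7   42.5] gap=1.7
bar_mark side:[189. 371.](0.86) top:[252. 443.](0.93),[308. 152.](0.74) X=[ 606.5 -275.6   49.5] gap=4.1
ring_mark side:[204. 370.](0.92) top:[259. 420.](0.82) X=[ 586.1 -221.    34.8] gap=9.7
collar_ring side:[186. 385.](0.56),[177. 422.](0.28) top:[278. 440.](0.74) X=[ 544.7 -255.    91.9] gap=13.1
rack side:[319. 307.](0.94) top:[284. 254.](0.68) X=[526.8 214.1  -8.7] gap=0.7
canister_mid side:[300. 306.](0.56) top:[283. 255.](0.77) X=[527.8 207.   49.6] gap=4.6
canister side:[310. 318.](0.71) top:[294. 256.](0.51) X=[499.1 205.8  30.3] gap=2.0
reagent_mid side:[223. 280.](0.80) top:[197. 336.](0.61),[286. 513.](0.26) X=[747.8  -2.   51.5] gap=2.1
tip_box_mid side:[400. 266.](0.59),[206. 371.](0.36) top:[309. 152.](0.63),[284. 513.](0.18) X=[459.9 468.2  38.2] gap=2.1
marker_lid_mid side:[177. 420.](0.44) top:[286. 514.](0.76),[195. 338.](0.46) X=[ 522.1 -464.2   13.7] gap=1.5
[ 264.9 -593.5  303.9] [[ 0.9  0.4 -0. ]
 [ 0.4 -0.9  0. ]
 [-0.  -0.  -1. ]] 1.2 85.0153869147377
```

```bash
python3 - <<'E'
import cv2,numpy as np
s=cv2.imread('pics/side0.png');t=cv2.imread('pics/top0.png')
def c(i,x,y,w=100,h=75): return cv2.resize(i[y:y+h,x:x+w],(400,300),interpolation=cv2.INTER_CUBIC)
cv2.imwrite('pics/c0.png',np.vstack([np.hstack([c(s,335,145),c(t,385,235)]),np.hstack([c(s,260,270),c(t,205,245)])]))
E
```

```text
(no output)
```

View pics/c0.png

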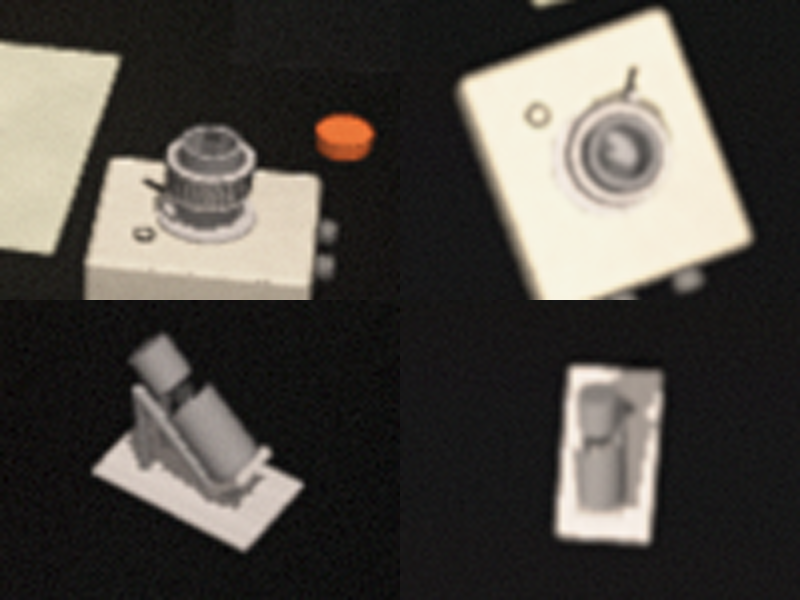

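View pics/side0.png

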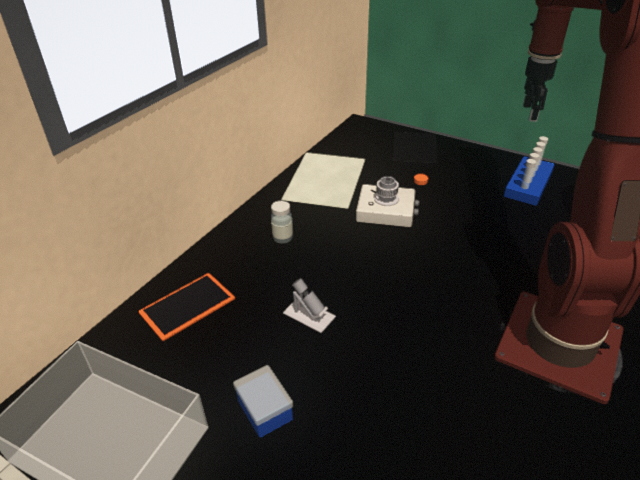

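The crops show the mixer with its ring mark at about top (419,264) and its bar at about (442,254). The canister lies in the rack with its head toward +x, and the bystanders stand well clear. I'll fit silhouette models for precise poses.

```bash
cat > fit.py <<'E'
from h import *
from scipy.optimize import minimize
S=8
def box(x0,x1,y0,y1,z0,z1): return np.array([[x,y,z] for x in(x0,x1) for y in(y0,y1) for z in(z0,z1)],float)
def cyl(r,z0,z1):
    a=np.linspace(0,2*np.pi,32,endpoint=False)
    return np.array([[r*np.cos(t),r*np.sin(t),z] for z in(z0,z1) for t in a])
def place(P,p):
    c,s=np.cos(p[2]),np.sin(p[2]); return P@np.array([[c,-s,0],[s,c,0],[0,0,1]]).T+[p[0],p[1],0]
def render(n,parts,p,roi):
    x,y,w,h=roi; m=np.zeros((h*S,w*S),np.uint8)
    for P in parts:
        u=(proj(n,place(P,p))-[x,y]+.5)*S-.5
        cv2.fillConvexPoly(m,cv2.convexHull(np.round(u).astype(np.int32)),255)
    return cv2.resize(m,(w,h),interpolation=cv2.INTER_AREA)/255.
def fit(tgt,parts,p0,rois):
    f=lambda p,ns=rois:sum(np.abs(render(n,parts,p,rois[n])-tgt[n]).sum() for n in ns)
    out={}
    for ns in [tuple(rois)]+[(n,) for n in rois]:
        r=minimize(f,p0,args=(ns,),method='Nelder-Mead',options=dict(initial_simplex=np.array(p0)+np.array([[0,0,0],[8,0,0],[0,8,0],[0,0,.1]]),xatol=.02,fatol=.05))
        out[ns]=r.x; print(ns,r.x.round(3),round(r.fun,1))
    return out
mixer=[box(-80,80,-70,70,0,50),cyl(22,50,114),cyl(31,74,102)]
c45=np.sqrt(.5)
def can(r,a,b):
    P=cyl(r,a,b); M=np.array([[c45,0,c45],[0,1,0],[-c45,0,c45]]); return P@M.T+[-30,0,32]
rack=[box(-55,55,-30,30,0,6),can(16,0,50),can(7,50,62),can(13,62,88)]
E
python3 - <<'E'
from fit import *
def target(im,roi,seed,lo,hi):
    x,y,w,h=roi; g=im[y:y+h,x:x+w].max(2).astype(float)
    a=np.clip((g-lo)/(hi-lo),0,1); m=(a>.3).astype(np.uint8)
    n,l=cv2.connectedComponents(m); k=l[seed[1]-y,seed[0]-x]
    b=(l==k).astype(np.uint8); cs=cv2.findContours(b,cv2.RETR_EXTERNAL,cv2.CHAIN_APPROX_NONE)[0]
    f=np.zeros_like(b); cv2.drawContours(f,cs,-1,1,-1)
    inner=cv2.erode(f,np.ones((3,3))); outer=cv2.dilate(f,np.ones((3,3)))
    return np.where(inner>0,1,a*outer)
s=cv2.imread('pics/side0.png');t=cv2.imread('pics/top0.png')
r={'side':(345,165,90,70),'top':(385,225,100,90)}
T={'side':target(s,r['side'],(375,215),30,180),'top':target(t,r['top'],(410,270),30,220)}
fit(T,mixer,[555,-255,-.35],r); fit(T,mixer,[555,-255,.35],r)
r2={'side':(270,265,80,80),'top':(230,245,60,65)}
T2={'side':target(s,r2['side'],(320,322),30,130),'top':target(t,r2['top'],(255,285),30,220)}
fit(T2,rack,[528,210,-.07],r2)
E
```

```text
('side', 'top') [ 5.48522e+02 -2.58334e+02  3.54000e-01] 448.5
('side',) [ 5.48718e+02 -2.64278e+02  3.50000e-01] 214.4
('top',) [ 5.49467e+02 -2.57430e+02  3.54000e-01] 171.7
('side', 'top') [ 5.48444e+02 -2.57775e+02  3.61000e-01] 449.8
('side',) [ 5.48593e+02 -2.64445e+02  3.48000e-01] 214.4
('top',) [ 5.49245e+02 -2.56962e+02  3.52000e-01] 173.0
('side', 'top') [ 5.26140e+02  2.06963e+02 -6.30000e-02] 205.0Traceback (most recent call last):
  File "<stdin>", line 16, in <module>
  File "fit.py", line 20, in fit
    r=minimize(f,p0,args=(ns,),method='Nelder-Mead',options=dict(initial_simplex=np.array(p0)+np.array([[0,0,0],[8,0,0],[0,8,0],[0,0,.1]]),xatol=.02,fatol=.05))
    res = _minimize_neldermead(fun, x0, args, callback, bounds=bounds,
                               **options)
    fxr = func(xr)
    fx = function(np.copy(x), *(wrapper_args + args))
  File "fit.py", line 17, in <lambda>
    f=lambda p,ns=rois:sum(np.abs(render(n,parts,p,rois[n])-tgt[n]).sum() for n in ns)
                       ~~~^^^^^^^^^^^^^^^^^^^^^^^^^^^^^^^^^^^^^^^^^^^^^^^^^^^^^^^^^^^^
  File "fit.py", line 17, in <genexpr>
    f=lambda p,ns=rois:sum(np.abs(render(n,parts,p,rois[n])-tgt[n]).sum() for n in ns)
                                  ~~~~~~^^^^^^^^^^^^^^^^^^^
  File "fit.py", line 13, in render
    u=(proj(n,place(P,p))-[x,y]+.5)*S-.5
       ~~~~^^^^^^^^^^^^^^
  File "h.py", line 21, in proj
    K,d,o,R=cal(n)
            ~~~^^^
  File "h.py", line 4, in cal
    c=eyes.calibration(n)
ValueError: time passes only in moves, steps and waits
```

```bash
python3 - <<'E'
import re
s=open('h.py').read()
s=s.replace("def cal(n):","import functools\n@functools.cache\ndef cal(n):")
open('h.py','w').write(s)
from fit import *
np.set_printoptions(precision=1,suppress=True)
print(plane('top',[252,443],50),plane('top',[259,420],50),plane('top',[263.5,419.5],50))
p=[549,-257.4,.354]
def ov(n,f,roi,parts,p,pts,k):
    im=cv2.imread(f);x,y,w,h=roi
    c=cv2.resize(im[y:y+h,x:x+w],(w*k,h*k),interpolation=cv2.INTER_CUBIC)
    for P in parts:
        u=((proj(n,place(P,p))-[x,y]+.5)*k).astype(np.int32)
        cv2.polylines(c,[cv2.convexHull(u)],True,(0,0,255),1)
    if pts is not None:
        for u in ((proj(n,place(pts,p))-[x,y]+.5)*k): cv2.circle(c,tuple(int(a) for a in u),3,(0,255,0),-1)
    return c
m=np.array([[0,0,114],[52*np.cos(.65),52*np.sin(.65),50],[52*np.cos(.65),-52*np.sin(.65),50]])
q=[526.1,207,-.063]
A=[ov('top','pics/top0.png',(395,230,80,60),mixer,p,m,5),ov('side','pics/side0.png',(350,170,80,60),mixer,p,m,5),
ov('top','pics/top0.png',(215,255,80,60),rack,q,None,5),ov('side','pics/side0.png',(270,275,80,60),rack,q,None,5)]
cv2.imwrite('pics/ov.png',np.vstack([np.hstack(A[:2]),np.hstack(A[2:])]))
E
```

```text
[ 607.3 -274.7   50. ] [ 589.1 -215.5   50. ] [ 577.5 -214.1   50. ]
```

View pics/ov.png

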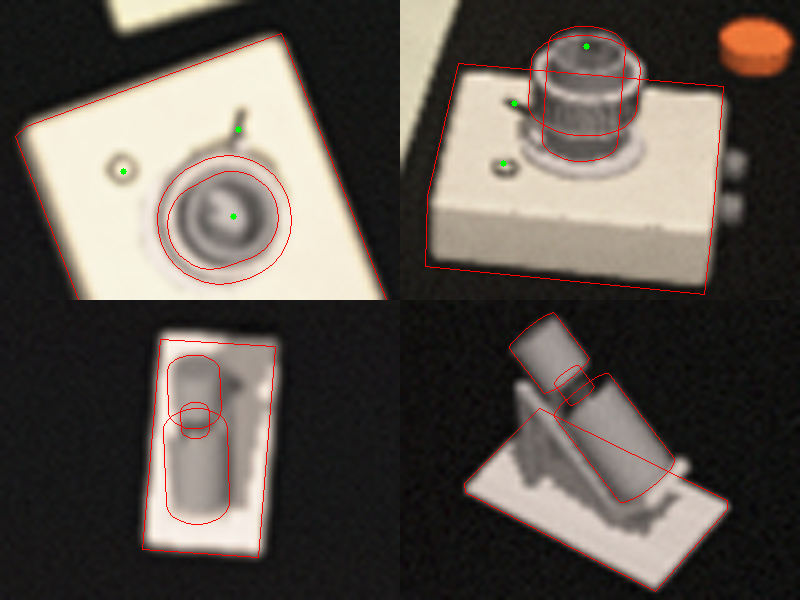

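Both fits hold. The mixer is at about (548.5, -258), yaw 0.354. The rack is at about (527.5, 207), yaw -0.063. Next I'll work out the first move, to above the collar.

```bash
cat > go.py <<'E'
import sys,numpy as np
from cell import robot
np.set_printoptions(precision=4,suppress=True)
s=robot.state();R=np.array(s['tcp_rot']);p=np.array(s['tool_pos'])
ya=np.arctan2(R[1,1],R[0,1])
print('t',round(s['time_s'],2),'p',p.round(1),'yang',round(ya,3),'zax',R[:,2],'w',round(s['gripper_width'],1),'F',np.round(s['ft_force'],1),'q1,7',np.round(s['q'],2)[[0,6]])
if len(sys.argv)>4:
    t=np.array(list(map(float,sys.argv[1:4])));a=float(sys.argv[4])
    d=R.T@(t-p)/1000; tw=-((a-ya+np.pi/2)%np.pi-np.pi/2) # half turn equal
    print('shift',d,'twist',round(tw,3),'or',round(tw-np.sign(tw)*np.pi,3))
E
python3 go.py 548.5 -258 230 -1.867
```

```text
t 1.2 p [ 264.9 -593.5  303.9] yang -1.151 zax [-0.  0. -1.] w 85.0 F [ 0.5 -0.2 -0.1] q1,7 [ 1.05 -0.06]
shift [ 0.3957 -0.1908  0.0739] twist 0.716 or -2.426
```

>>> jog_arm(
  increments="1 0.396 -0.191 0.074 0.716;1 0.396 -0.191 0.074 0.716;1 0.396 -0.191 0.074 0.716;1 0.396 -0.191 0.074 0.716;1 0.396 -0.191 0.074 0.716;1 0.396 -0.191 0.074 0.716;1 0.396 -0.191 0.074 0.716;1 0.396 -0.191 0.074 0.716;1 0.396 -0.191 0.074 0.716;1 0.396 -0.191 0.074 0.716",
)

```text
time_s: 2.45
tool_pos: [547.6, -259.9, 230.2]
tcp_rot: [[0.956, -0.294, -0.0], [-0.294, -0.956, -0.001], [0.0, 0.001, -1.0]]
ft_force: [0.8, -0.3, 0.1]
gripper_width: 85.1
```

```bash
python3 go.py 548.5 -258 170 -1.867; python3 - <<'E'
from h import *
ims={n:eyes.snapshot(n) for n in('side','top')}
for n in ims: cv2.imwrite(f'pics/{n}1.png',ims[n])
s=ims['side'][120:240,330:490];t=ims['top'][225:345,360:520]
cv2.imwrite('pics/c1.png',np.hstack([cv2.resize(a,(400,300),interpolation=cv2.INTER_CUBIC) for a in(s,t)]))
E
```

```text
t 2.45 p [ 547.6 -259.9  230.2] yang -1.87 zax [-0.0003 -0.001  -1.    ] w 85.1 F [ 0.8 -0.3  0.1] q1,7 [ 0.47 -1.53]
shift [ 0.0003 -0.0022  0.0602] twist -0.003 or 3.139
```

View pics/c1.png

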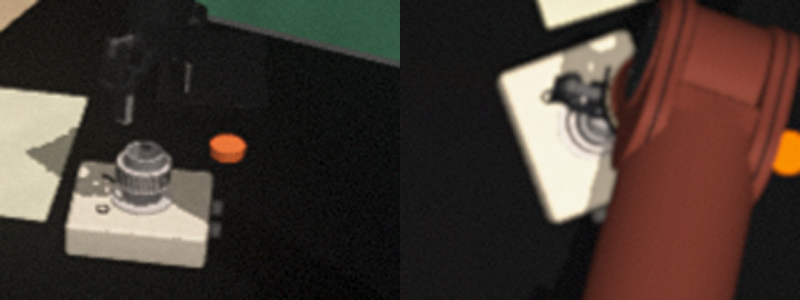

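The gripper stands above the collar. I'll descend, watching the force.

>>> jog_arm(
  increments="1 0 -0.002 0.04 0;1 0 -0.002 0.06 0;1 0 -0.002 0.07 0;1 0 -0.002 0.082 0;1 0 -0.002 0.082 0;1 0 -0.002 0.082 0",
)

```text
time_s: 3.3
tool_pos: [548.5, -258.3, 149.0]
tcp_rot: [[0.955, -0.295, 0.001], [-0.295, -0.955, -0.001], [0.001, 0.001, -1.0]]
ft_force: [1.0, -0.5, 0.1]
gripper_width: 85.4
```

>>> jog_arm(
  increments="0.7 0 0 0 0;0.7 0 0 0 0;0.7 0 0 0 0",
  squeeze=20,
)

```text
time_s: 3.68
tool_pos: [550.0, -256.1, 150.5]
tcp_rot: [[0.956, -0.293, 0.003], [-0.293, -0.956, 0.001], [0.003, -0.002, -1.0]]
ft_force: [-0.9, 6.6, 9.3]
gripper_width: 62.4
```

>>> jog_arm(
  increments="0.6 0 0 0 0;0.6 0 0 0 0;0.6 0 0 0 0;0.6 0 0 0 0",
  squeeze=60,
)

```text
time_s: 4.18
tool_pos: [550.0, -255.9, 151.1]
tcp_rot: [[0.956, -0.293, 0.004], [-0.293, -0.956, 0.001], [0.003, -0.002, -1.0]]
ft_force: [-2.6, 2.9, 6.1]
gripper_width: 60.6
```

>>> jog_arm(
  increments="0.6 0 0 -0.005 0;0.6 0 0 -0.010 0;0.6 0 0 -0.015 0;0.6 0 0 -0.016 0;0.6 0 0 -0.016 0",
)

```text
time_s: 4.8
tool_pos: [549.9, -255.9, 166.9]
tcp_rot: [[0.956, -0.293, 0.003], [-0.293, -0.956, 0.001], [0.003, -0.002, -1.0]]
ft_force: [2.5, -0.2, -10.7]
gripper_width: 60.5
```

>>> jog_arm(
  increments="0.6 0 0 0.001 -0.18;0.6 0 0 0.001 -0.36;0.6 0 0 0.001 -0.54;0.6 0 0 0.001 -0.65;0.6 0 0 0.001 -0.65",
)

```text
time_s: 5.42
tool_pos: [549.8, -255.3, 165.5]
tcp_rot: [[0.939, 0.345, 0.003], [0.345, -0.939, 0.002], [0.003, -0.001, -1.0]]
ft_force: [3.1, 2.1, -11.1]
gripper_width: 60.5
```

>>> jog_arm(
  increments="0.6 0 0 0 -0.18;0.6 0 0 0 -0.36;0.6 0 0 0 -0.52;0.6 0 0 0 -0.63;0.6 0 0 0 -0.63;0.6 0 0 0 -0.63",
)

```text
time_s: 6.18
tool_pos: [549.5, -254.8, 165.1]
tcp_rot: [[0.558, 0.83, 0.002], [0.83, -0.558, 0.003], [0.003, 0.0, -1.0]]
ft_force: [0.8, 3.5, -10.8]
gripper_width: 60.7
```

```bash
python3 -c "
from cell import robot;s=robot.state();print(s['torque'],s['q'])"; python3 go.py
```

```text
[ 0.85199541 -0.08949531 -0.0258275 ] [ 0.630738    0.37477373 -0.32870327  1.72100741  0.13166222  1.0669526
 -0.3324615 ]
t 6.17 p [ 549.5 -254.8  165.1] yang -0.592 zax [ 0.0019  0.0028 -1.    ] w 60.7 F [  0.8   3.5 -10.8] q1,7 [ 0.63 -0.33]
```

>>> jog_arm(
  increments="0.6 0 0 0.004 -0.01;0.6 0 0 0.008 -0.01;0.6 0 0 0.0085 -0.01;0.6 0 0 0.0085 -0.01",
)

```text
time_s: 6.68
tool_pos: [549.5, -254.9, 157.2]
tcp_rot: [[0.55, 0.835, 0.002], [0.835, -0.55, 0.002], [0.003, 0.0, -1.0]]
ft_force: [-3.7, 4.4, 1.5]
gripper_width: 60.3
```

>>> jog_arm(
  increments="1 0 0 0 0;1 0 0 0 0;1 0 0 0 0;1 0 0 0 0;1 0 0 -0.04 0;1 0 0 -0.08 0;1 0 0 -0.12 0;1 0 0 -0.12 0",
)

```text
time_s: 7.68
tool_pos: [550.7, -255.7, 281.1]
tcp_rot: [[0.55, 0.835, 0.008], [0.835, -0.55, -0.0], [0.004, 0.007, -1.0]]
ft_force: [0.0, -0.6, -0.8]
gripper_width: 85.3
```

```bash
python3 go.py 552 205 180 1.508
```

```text
t 7.67 p [ 550.7 -255.7  281.1] yang -0.583 zax [ 0.0078 -0.0004 -1.    ] w 85.3 F [ 0.  -0.6 -0.8] q1,7 [ 0.64 -0.29]
shift [ 0.385  -0.2531  0.1009] twist 1.051 or -2.091
```

>>> jog_arm(
  increments="1 0.385 -0.253 0.06 1.051;1 0.385 -0.253 0.06 1.051;1 0.385 -0.253 0.06 1.051;1 0.385 -0.253 0.06 1.051;1 0.385 -0.253 0.06 1.051;1 0.385 -0.253 0.06 1.051;1 0.385 -0.253 0.06 1.051;1 0.385 -0.253 0.06 1.051;1 0.385 -0.253 0.06 1.051;1 0.385 -0.253 0.06 1.051",
)

```text
time_s: 8.93
tool_pos: [551.6, 204.4, 220.1]
tcp_rot: [[0.998, -0.063, 0.007], [-0.063, -0.998, -0.001], [0.007, 0.001, -1.0]]
ft_force: [0.2, -0.2, 0.1]
gripper_width: 85.6
```

```bash
python3 - <<'E'
from h import *
ims={n:eyes.snapshot(n) for n in('side','top')}
for n in ims: cv2.imwrite(f'pics/{n}2.png',ims[n])
s=ims['side'][150:240,340:460];t=ims['top'][230:320,380:500]
a=ims['side'][230:350,230:390];b=ims['top'][200:320,170:330]
r=lambda a:cv2.resize(a,(400,300),interpolation=cv2.INTER_CUBIC)
cv2.imwrite('pics/c2.png',np.vstack([np.hstack([r(s),r(t)]),np.hstack([r(a),r(b)])]))
E
python3 go.py 552 205.5 139.5 1.508
```

```text
t 9.03 p [552.1 203.3 220.6] yang -1.636 zax [ 0.0075 -0.0012 -1.    ] w 85.6 F [-0.3 -0.9  0.2] q1,7 [-0.01 -2.19]
shift [-0.0008 -0.0023  0.0811] twist -0.002 or 3.139
```

View pics/c2.png

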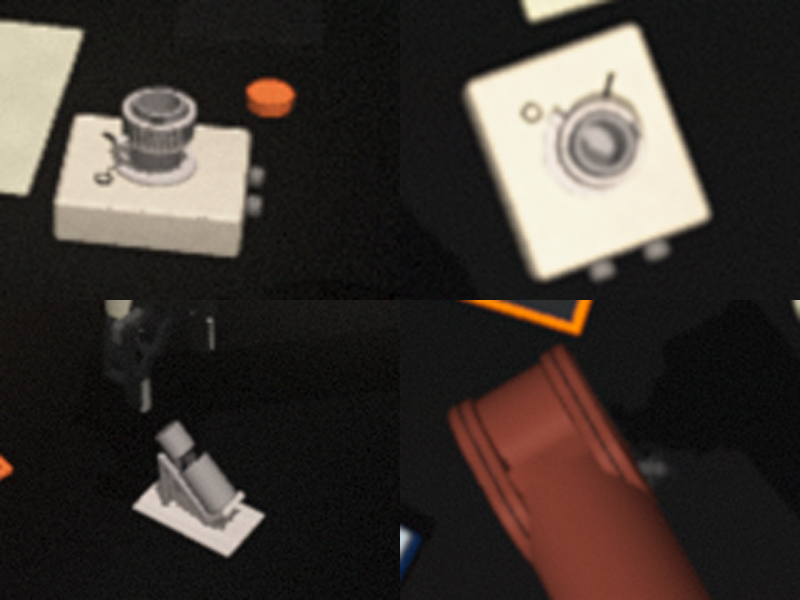

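The collar now sits higher with its tab at the ring mark, so it is released, and the canister has not moved. I'll descend over its head.

>>> jog_arm(
  increments="1 -0.001 -0.002 0.04 0;1 -0.001 -0.002 0.06 0;1 -0.001 -0.002 0.07 0;1 -0.001 -0.002 0.081 0;1 -0.001 -0.002 0.081 0;1 -0.001 -0.002 0.081 0",
)

```text
time_s: 9.78
tool_pos: [552.2, 205.5, 140.3]
tcp_rot: [[0.998, -0.065, 0.008], [-0.065, -0.998, -0.001], [0.009, 0.0, -1.0]]
ft_force: [0.6, 0.4, -0.3]
gripper_width: 85.3
```

>>> jog_arm(
  increments="0.2 0 0 0 0;0.2 0 0 0 0;0.2 0 0 0 0;0.2 0 0 0 0;0.2 0 0 0 0;0.2 0 0 0 0",
  squeeze=20,
)

```text
time_s: 10.52
tool_pos: [552.2, 205.4, 140.7]
tcp_rot: [[0.998, -0.065, 0.009], [-0.065, -0.998, -0.001], [0.009, 0.0, -1.0]]
ft_force: [-2.7, -0.8, 5.4]
gripper_width: 27.3
```

>>> jog_arm(
  increments="0.2 0 0 0 0;0.2 0 0 -0.01 0;0.2 0.002 0 -0.02 0;0.2 0.005 0 -0.03 0;0.2 0.005 0 -0.045 0;0.2 0.005 0 -0.06 0;0.2 0.005 0 -0.075 0;0.2 0.005 0 -0.09 0;0.2 0.005 0 -0.09 0;0.2 0.005 0 -0.09 0",
  squeeze=30,
)

```text
time_s: 11.78
tool_pos: [556.2, 205.0, 230.3]
tcp_rot: [[0.998, -0.065, 0.008], [-0.065, -0.998, -0.001], [0.008, 0.001, -1.0]]
ft_force: [0.2, 0.2, -1.4]
gripper_width: 25.3
```

```bash
python3 - <<'E'
from h import *
im=eyes.snapshot('side');cv2.imwrite('pics/side3.png',im)
cv2.imwrite('pics/c3.png',cv2.resize(im[220:340,230:390],(640,480),interpolation=cv2.INTER_CUBIC))
for t in('canister','canister_mid'): print(t,[(np.round(p['point'],1),round(p['score'],2)) for p in eyes.pinpoint('side',t)[:2]])
E
python3 go.py
```

```text
canister [(array([281.5, 317.4]), 0.98)]
canister_mid [(array([268.4, 305.4]), 0.81)]
t 11.93 p [556.1 205.  229.9] yang -1.636 zax [ 0.0074 -0.0014 -1.    ] w 25.3 F [ 1.1 -0.  -2.6] q1,7 [-0.01 -2.19]
```

View pics/c3.png

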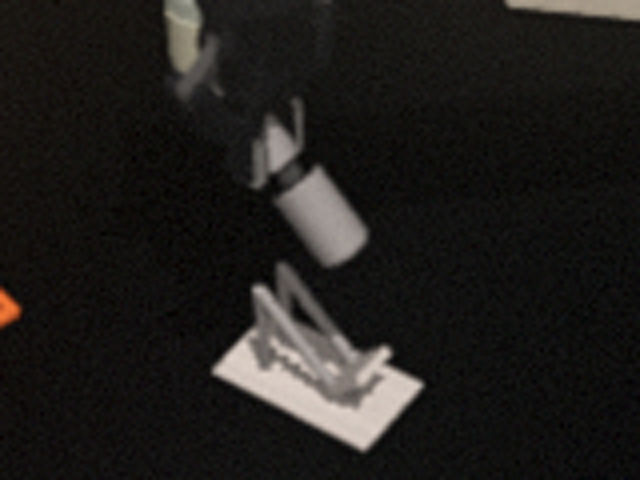

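The canister is held and still leaning about 30 degrees. I'll ease the grip so it swings further upright, and carry it to clear bench.

>>> jog_arm(
  increments="0.2 0 0 0 0;0.2 0 0 0 0;0.2 0.02 0.04 0 0;0.2 -0.02 0.08 0 0;0.2 0.02 0.12 0 0;0.2 -0.02 0.16 0 0;0.2 0.02 0.2 0 0;0.2 -0.02 0.2 0 0;0.2 0 0.2 0 0;0.2 0 0.2 0 0",
  squeeze=20,
)

```text
time_s: 13.18
tool_pos: [543.7, 5.2, 230.2]
tcp_rot: [[0.998, -0.065, 0.008], [-0.065, -0.998, -0.001], [0.008, 0.001, -1.0]]
ft_force: [0.0, -0.9, -2.4]
gripper_width: 25.3
```

```bash
cat > tilt.py <<'E'
from fit import *
import sys
# fit canister tilt/slide: params (tilt, s_grasp), grasp point known from tool
s=__import__('cell').robot.state();R=np.array(s['tcp_rot']);g=np.array(s['tool_pos'])+R[:,2]*53
im=eyes.snapshot('side');cv2.imwrite('pics/tilt.png',im)
u=proj('side',g)[0].astype(int);roi=(u[0]-40,u[1]-30,90,90)
x,y,w,h=roi;im=im[y:y+h,x:x+w];a=np.clip((im.max(2).astype(float)-40)/80,0,1)
hx=R[:,0]
def P(th,sg,off,r,z0,z1):
    ax=np.sin(th)*hx+np.array([0,0,np.cos(th)]); e2=np.cross(ax,[hx[1],-hx[0],0]);e1=np.cross(e2,ax);e1/=np.linalg.norm(e1);e2=np.cross(ax,e1)
    c=cyl(r,z0-sg,z1-sg); return np.outer(c[:,0],e1)+np.outer(c[:,1],e2)+np.outer(c[:,2],ax)+g+off
def cost(p):
    # body only (head is hidden by fingers); local sum below grasp
    m=np.zeros((h*S,w*S),np.uint8)
    o=hx*p[2]+R[:,1]*p[3]
    cv2.fillConvexPoly(m,cv2.convexHull(np.round((proj('side',P(p[0],p[1],o,16,0,50))-[x,y]+.5)*S-.5).astype(np.int32)),255)
    m=cv2.resize(m,(w,h),interpolation=cv2.INTER_AREA)/255.
    return (m*(1-a)).sum()*2-(m*a).sum()+0.05*(p[2]**2+p[3]**2)
best=min((minimize(cost,[t,77,0,0],method='Nelder-Mead',options=dict(initial_simplex=np.array([t,77,0,0])+np.array([[0,0,0,0],[.15,0,0,0],[0,5,0,0],[0,0,4,0],[0,0,0,4]]))) for t in(0,.25,.5,.75)),key=lambda r:r.fun)
print('tilt,s,offx,offy',best.x.round(2),round(best.fun,1),'roi',roi)
for P0 in [P(best.x[0],best.x[1],hx*best.x[2]+R[:,1]*best.x[3],16,0,50)]:
    cc=cv2.resize(im,(w*5,h*5),interpolation=cv2.INTER_CUBIC);cv2.polylines(cc,[cv2.convexHull(((proj('side',P0)-[x,y]+.5)*5).astype(np.int32))],True,(0,0,255),1);cv2.imwrite('pics/tilt_ov.png',cc)
E
python3 tilt.py; python3 go.py 520 0 200 -1.636
```

```text
tilt,s,offx,offy [ 0.52 76.28 -9.44 10.33] -165.8 roi (np.int64(304), np.int64(178), 90, 90)
t 13.22 p [543.4   5.5 230.2] yang -1.636 zax [ 0.0076 -0.0011 -1.    ] w 24.8 F [-0.1  0.4 -0.6] q1,7 [ 0.27 -1.8 ]
shift [-0.0232  0.007   0.03  ] twist 0.0 or -3.141
```

View pics/tilt_ov.png

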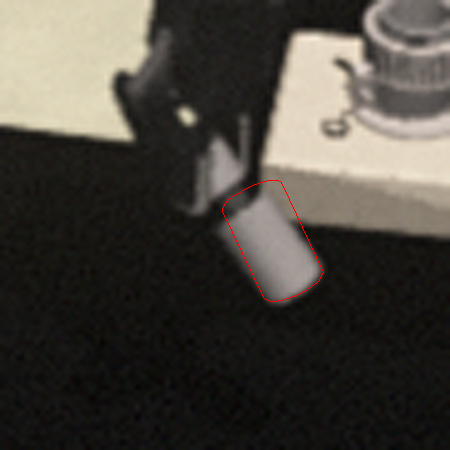

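The image shows the canister still leaning about 35 degrees, because pad friction holds it. The fit itself is confused by the white case behind it. I'll press its foot lightly against the fixed case's side wall so it pivots upright in the pads.

```bash
python3 go.py 497.5 -114.7 200 0.354
```

```text
t 13.22 p [543.4   5.5 230.2] yang -1.636 zax [ 0.0076 -0.0011 -1.    ] w 24.8 F [-0.1  0.4 -0.6] q1,7 [ 0.27 -1.8 ]
shift [-0.0382  0.1229  0.03  ] twist 1.152 or -1.99
```

>>> jog_arm(
  increments="0.15 0 0 0 -0.1;0.15 -0.01 0.02 0 -0.25;0.15 -0.02 0.05 0 -0.43;0.15 -0.03 0.08 0 -0.61;0.15 -0.038 0.11 0 -0.79;0.15 -0.038 0.123 0 -0.97;0.15 -0.038 0.123 0.01 -1.15;0.15 -0.038 0.123 0.02 -1.33;0.15 -0.038 0.123 0.03 -1.51;0.15 -0.038 0.123 0.03 -1.69",
  squeeze=25,
)

```text
time_s: 14.48
tool_pos: [497.1, -114.5, 199.3]
tcp_rot: [[-0.06, 0.998, 0.006], [0.998, 0.06, -0.001], [-0.001, 0.006, -1.0]]
ft_force: [-0.7, 0.5, -1.6]
gripper_width: 24.9
```

```bash
python3 go.py 497.5 -114.7 136 0.354
```

```text
t 14.47 p [ 497.1 -114.5  199.3] yang 0.06 zax [ 0.0063 -0.0006 -1.    ] w 24.9 F [-0.7  0.5 -1.6] q1,7 [0.56 0.13]
shift [-0.0002  0.      0.0633] twist -0.294 or 2.848
```

>>> jog_arm(
  increments="0.15 0 0 0 -0.15;0.15 0 0 0.02 -0.294;0.15 0 0 0.04 -0.294;0.15 0 0 0.055 -0.294;0.15 0 0 0.063 -0.294;0.15 0 0 0.063 -0.294;0.15 0 0 0.063 -0.294",
  squeeze=20,
)

```text
time_s: 15.35
tool_pos: [497.9, -114.5, 136.9]
tcp_rot: [[-0.347, 0.938, 0.007], [0.938, 0.347, -0.001], [-0.003, 0.006, -1.0]]
ft_force: [-0.5, 0.5, -1.7]
gripper_width: 25.1
```

>>> jog_arm(
  increments="0.15 -0.01 0 0 0;0.15 -0.02 0 0 0;0.15 -0.026 0 0 0;0.15 -0.032 0 0 0;0.15 -0.038 0 0 0;0.15 -0.044 0 0 0;0.15 -0.048 0 0 0;0.15 -0.048 0 0 0",
)

```text
time_s: 16.35
tool_pos: [514.8, -159.4, 137.2]
tcp_rot: [[-0.347, 0.938, 0.007], [0.938, 0.347, 0.0], [-0.002, 0.007, -1.0]]
ft_force: [-0.7, 4.9, -0.7]
gripper_width: 25.1
```

```bash
python3 go.py 519.7 -174.7 136 0.354
```

```text
t 16.35 p [ 514.8 -159.4  137.2] yang 0.354 zax [ 0.0071  0.0002 -1.    ] w 25.1 F [-0.7  4.9 -0.7] q1,7 [0.61 0.45]
shift [-0.016  -0.0007  0.0013] twist 0.0 or -3.141
```

>>> jog_arm(
  increments="0.15 -0.005 0 0 0;0.15 -0.01 0 0 0;0.15 -0.013 0 0 0;0.15 -0.015 0 0 0;0.15 -0.015 0 0 0",
)

```text
time_s: 16.98
tool_pos: [520.1, -173.4, 137.3]
tcp_rot: [[-0.347, 0.938, 0.007], [0.938, 0.347, 0.0], [-0.002, 0.007, -1.0]]
ft_force: [0.0, 3.9, -0.1]
gripper_width: 25.2
```

```bash
python3 go.py 519.7 -174.7 136 0.354;python3 - <<'E'
from h import *
im=eyes.snapshot('side');cv2.imwrite('pics/side5.png',im)
cv2.imwrite('pics/c5.png',cv2.resize(im[140:260,300:460],(640,480),interpolation=cv2.INTER_CUBIC))
E
```

```text
t 16.98 p [ 520.1 -173.4  137.3] yang 0.354 zax [ 0.0071  0.0005 -1.    ] w 25.2 F [ 0.   3.9 -0.1] q1,7 [0.62 0.47]
shift [-0.001  -0.0008  0.0013] twist 0.0 or -3.141
```

View pics/c5.png

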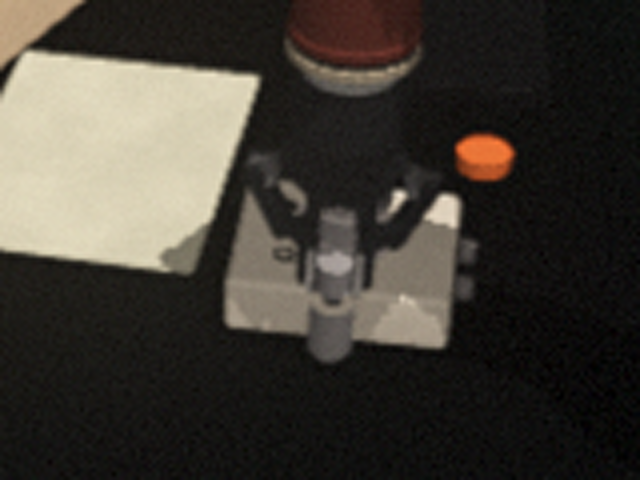

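The canister stands nearly upright against the wall. I'll push slightly more until it lies flush.

>>> jog_arm(
  increments="0.15 -0.0015 0 0 0;0.15 -0.003 0 0 0;0.15 -0.003 0 0 0",
)

```text
time_s: 17.4
tool_pos: [521.1, -176.3, 137.2]
tcp_rot: [[-0.347, 0.938, 0.007], [0.938, 0.347, 0.0], [-0.002, 0.007, -1.0]]
ft_force: [-1.2, 4.2, 0.6]
gripper_width: 24.8
```

>>> jog_arm(
  increments="0.15 -0.0015 0 0 0;0.15 -0.003 0 0 0;0.15 -0.003 0 0 0",
)

```text
time_s: 17.77
tool_pos: [522.1, -179.2, 137.3]
tcp_rot: [[-0.347, 0.938, 0.007], [0.938, 0.347, 0.0], [-0.002, 0.007, -1.0]]
ft_force: [-1.1, 3.1, 0.6]
gripper_width: 25.0
```

>>> jog_arm(
  increments="0.15 0.02 0 0 0;0.15 0.04 0 0 0;0.15 0.05 0 0 0;0.15 0.05 0 0.002 0;0.15 0.05 0 0.004 0;0.15 0.05 0 0.006 0;0.15 0.05 0 0.006 0",
)

```text
time_s: 18.65
tool_pos: [504.7, -132.7, 130.8]
tcp_rot: [[-0.346, 0.938, 0.007], [0.938, 0.346, 0.0], [-0.002, 0.006, -1.0]]
ft_force: [-0.4, 0.5, -2.8]
gripper_width: 25.3
```

>>> jog_arm(
  increments="0.15 0 0 0.001 0;0.15 0 0 0.002 0;0.15 0 0 0.003 0;0.15 0 0 0.003 0",
)

```text
time_s: 19.15
tool_pos: [504.8, -132.7, 127.8]
tcp_rot: [[-0.346, 0.938, 0.007], [0.938, 0.346, 0.0], [-0.002, 0.006, -1.0]]
ft_force: [-0.1, -0.7, -1.6]
gripper_width: 24.9
```

>>> jog_arm(
  increments="0.15 0 0 0.001 0;0.15 0 0 0.002 0;0.15 0 0 0.003 0;0.15 0 0 0.003 0",
)

```text
time_s: 19.65
tool_pos: [506.2, -133.4, 127.0]
tcp_rot: [[-0.346, 0.938, 0.01], [0.938, 0.346, -0.001], [-0.005, 0.009, -1.0]]
ft_force: [-3.7, -2.1, 17.3]
gripper_width: 25.1
```

```bash
python3 go.py;python3 - <<'E'
from h import *
X={}
for t in('canister','canister_mid'):
    r={}
    for n in('side','top'):
        eyes.snapshot(n); L=eyes.pinpoint(n,t)
        if L: r[n]=L[0]; print(t,n,np.round(L[0]['point'],1),round(L[0]['score'],2))
    if len(r)==2: print(tri(*[ray(n,r[n]['point']) for n in('side','top')]))
im=eyes.snapshot('side');u=proj('side',[504.8,-132.7,40])[0].astype(int);print(u)
cv2.imwrite('pics/c6.png',cv2.resize(im[u[1]-50:u[1]+40,u[0]-60:u[0]+60],(800,600),interpolation=cv2.INTER_CUBIC))
print(proj('side',[[504.8,-132.7,0],[504.8,-132.7,88]])-u)
E
```

```text
t 19.65 p [ 506.2 -133.4  127. ] yang 0.353 zax [ 0.0099 -0.0013 -1.    ] w 25.1 F [-3.7 -2.1 17.3] q1,7 [0.58 0.4 ]
canister side [241.3 380.4] 0.68
canister_mid side [399.4 266.2] 0.57
[380 227]
[[ -0.4347246   11.9313738 ]
 [  1.34970019 -13.54392067]]
```

View pics/c6.png

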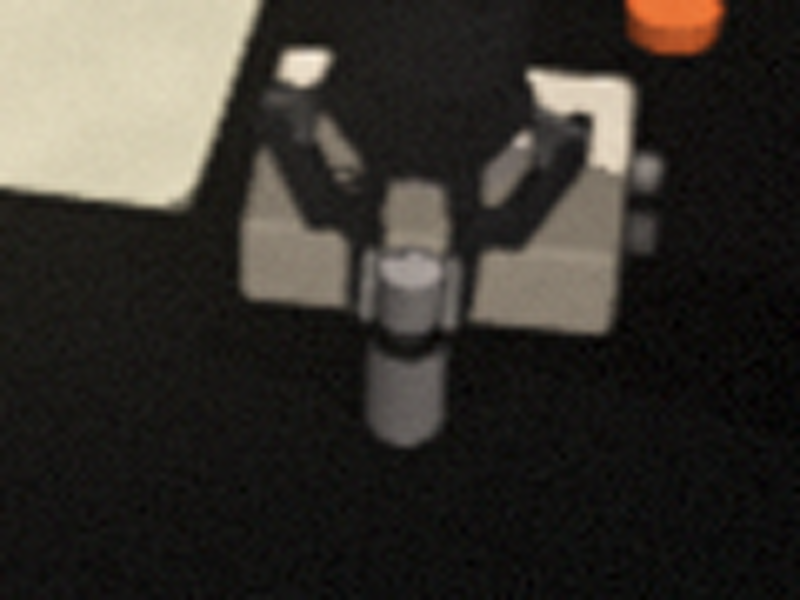

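The canister stands upright on the bench under about 17 N of press. I'll relax, then open.

>>> jog_arm(
  increments="0.15 0 0 0 0;0.15 0 0 0 0;0.15 0 0 -0.0005 0",
)

```text
time_s: 20.48
tool_pos: [506.4, -133.4, 127.5]
tcp_rot: [[-0.346, 0.938, 0.01], [0.938, 0.346, -0.001], [-0.005, 0.009, -1.0]]
ft_force: [1.8, 0.5, -1.0]
gripper_width: 25.1
```

>>> jog_arm(
  increments="0.35 0 0 0 0;0.4 0 0 0 0;0.45 0 0 0 0;0.5 0 0 0 0;0.5 0 0 0 0;0.5 0 0 0 0;0.5 0 0 0 0",
)

```text
time_s: 21.35
tool_pos: [506.4, -133.4, 127.5]
tcp_rot: [[-0.346, 0.938, 0.01], [0.938, 0.346, -0.001], [-0.005, 0.009, -1.0]]
ft_force: [-0.5, 0.2, 0.0]
gripper_width: 42.6
```

```bash
python3 go.py;python3 - <<'E'
from h import *
im=eyes.snapshot('side');cv2.imwrite('pics/side7.png',im);u=(380,227)
cv2.imwrite('pics/c7.png',cv2.resize(im[u[1]-50:u[1]+40,u[0]-60:u[0]+60],(800,600),interpolation=cv2.INTER_CUBIC))
for t in('canister','canister_mid'):
    for p in eyes.pinpoint('side',t)[:2]:print(t,np.round(p['point'],1),round(p['score'],2),plane('side',p['point'],0 if t=='canister' else 44).round(1))
E
```

```text
t 21.35 p [ 506.4 -133.4  127.5] yang 0.353 zax [ 0.0104 -0.0013 -0.9999] w 42.6 F [-0.5  0.2  0. ] q1,7 [0.58 0.4 ]
canister [238.2 379.1] 0.76 [ 507.3 -135.     0. ]
canister [398.8 264.9] 0.28 [481.6 447.5   0. ]
canister_mid [230.3 380.1] 0.72 [ 498.2 -116.8   44. ]
```

View pics/c7.png

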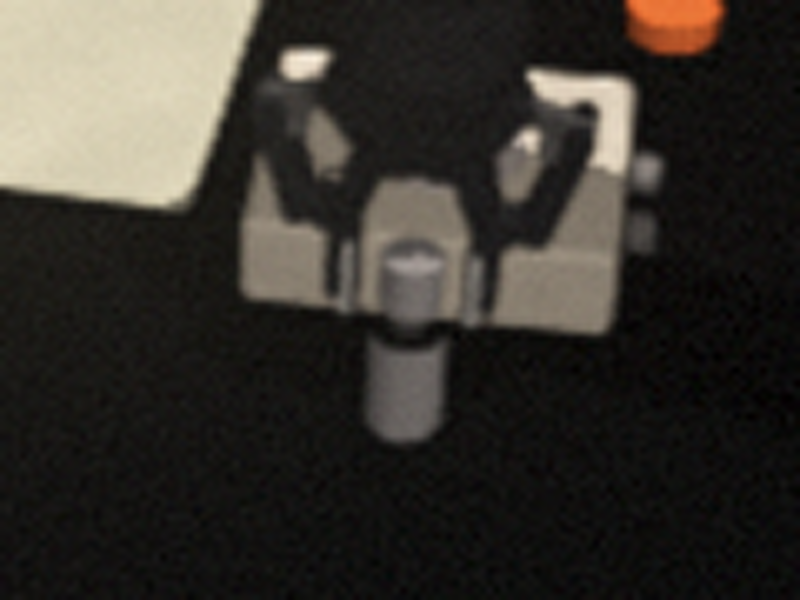

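The picture shows the canister standing upright and free between the open fingers. I'll back off to measure where it and the socket are, in the same pictures.

>>> jog_arm(
  increments="0.8 0 0 -0.02 0;1 0 0 -0.06 0;1 0 0 -0.11 0;1 0 0 -0.13 0;1 0.06 0 -0.13 0;1 0.12 0 -0.13 0;1 0.18 0 -0.13 0;1 0.24 0 -0.13 0;1 0.3 0 -0.13 0;1 0.3 0 -0.13 0",
)

```text
time_s: 22.75
tool_pos: [399.6, 152.4, 256.5]
tcp_rot: [[-0.353, 0.936, 0.012], [0.936, 0.353, -0.001], [-0.005, 0.01, -1.0]]
ft_force: [0.2, -0.8, -0.1]
gripper_width: 85.6
```

```bash
cat > can.py <<'E'
from fit import *
ims={n:eyes.snapshot(n) for n in('side','top')}
for n in ims: cv2.imwrite(f'pics/{n}8.png',ims[n])
can=[cyl(16,0,50),cyl(7,50,62),cyl(13,62,88)]
mx=[box(-80,80,-70,70,0,50)]
for n,lo,hi in(('side',30,110),('top',30,150)):
    u=proj(n,[506.4,-131,44])[0].astype(int);roi={n:(u[0]-14,u[1]-(20 if n=='side' else 14),28,40 if n=='side' else 28)}
    x,y,w,h=roi[n]; g=ims[n][y:y+h,x:x+w].max(2).astype(float)
    print(n,u);print(g[::2,::2].astype(int))
E
python3 can.py; python3 go.py
```

```text
side [379 226]
[[ 29  32  34  32  30  36  34  34  34  36  35  31  32  31]
 [ 34  35  33  33  33  33  36  36  32  33  31  36  31  32]
 [ 36  29  34  34  37  34  33  33  36  34  31  32  31  26]
 [ 31  36  33  32  36  32  33  34  32  33  28  27  33  32]
 [ 32  29  30  32  31  35  36  31  32  34  33  31  31  30]
 [ 31  32  35  37  34  37  33  32  26  32  32  28  35  28]
 [ 37  33  33  34  35  37  35  35  33  30  32  31  32  27]
 [ 29  29  29  33  31  31  37  33  27  31  32  32  32  27]
 [ 25  29  32  35  33  32  30  29  26  31  27  24  26  32]
 [ 30  27  27  28  28  26  30  27  27  25  28  28  27  35]
 [ 26  29  25  28  22  26  29  28  30  28  28  30  30  25]
 [ 28  27  27  29  24  25  29  27  21  24  30  28  27  27]
 [ 26  27  28  27  23  29  27  24  28  26  27  33  30  27]
 [ 27  31  24  28  25  25  25  31  28  26  31  32  23  27]
 [ 27  26  30  29  27  25  30  23  25  29  27  30  26  27]
 [ 25  27  27  23  20  28  25  27  26  28  28  31  29  28]
 [ 26  25  20  20  21  38  40  38  78  87  30  27  22  31]
 [ 18  20  24  18  14  56  95 103 112 107  56  27  28  26]
 [ 23  17  18  16  21  
[... 352 characters left out ...]
 24  23  23  25  22  17  62  99  98  50  12  14  21]
 [ 23  23  25  23  23  32  74 163 192 189 155  58  14  25]
 [ 24  23  24  24  39  46 134 197 197 195 192 115  19  25]
 [ 25  25  21  26  54  52 147 205 200 199 197 133  24  22]
 [ 23  22  22  22  60  61 116 199 208 205 194 101  20  24]
 [ 24  27  23  25  46  76  60 134 184 178 124  42  23  23]
 [ 23  24  22  19  25  56  74  54  66  61  30  23  25  22]
 [ 22  23  24  22  20  24  37  35  26  20  23  22  24  22]
 [ 26  22  21  25  25  23  24  21  22  22  24  25  23  24]
 [ 20  23  25  24  22  21  27  22  20  23  25  20  20  22]]
t 22.85 p [401.2 148.4 256.2] yang 0.355 zax [ 0.0109 -0.0019 -0.9999] w 85.4 F [-0.2 -0.4  0.2] q1,7 [ 0.35 -0.04]
```

```bash
python3 - <<'E'
from h import *
im=cv2.imread('pics/top8.png').max(2).astype(float)
x,y=372,277;g=im[y:y+28,x:x+28]
w=np.clip((g-90)/100,0,1);yy,xx=np.mgrid[:28,:28]
c=[(yy*w).sum()/w.sum()+y,(xx*w).sum()/w.sum()+x];print(c,'eq diam px',2*np.sqrt(w.sum()/np.pi))
X=plane('top',c,88);print(X)
u=proj('top',[X,X+[13,0,0],X+[0,13,0]]);print(u)
# body lower rim (z=50) blob: all > 42
m=(g>42);print('all',yy[m].mean()+y,xx[m].mean()+x)
Rr=proj('top',[X*[1,1,0]+[0,0,25]]);print(Rr)
E
python3 go.py 506.8 -131 240 0.354
```

```text
[np.float64(290.70815344763787), np.float64(388.87060564943874)] eq diam px 10.159799697419219
[ 505.94766269 -131.63029995   88.        ]
[[388.87060565 290.70815345]
 [388.82636059 285.45895886]
 [383.62509294 290.68748747]]
all 291.4767441860465 387.4825581395349
[[386.53142013 291.92292464]]
t 22.85 p [401.2 148.4 256.2] yang 0.355 zax [ 0.0109 -0.0019 -0.9999] w 85.4 F [-0.2 -0.4  0.2] q1,7 [ 0.35 -0.04]
shift [-0.2986  0.0019  0.0179] twist 0.001 or -3.141
```

Top view, corrected with the collar touch, puts the canister axis at (505.5, -129.6), about 4 mm off the previous grasp centre. I'll regrasp it centred.

>>> jog_arm(
  increments="1 -0.06 0 0 0;1 -0.12 0 0 0;1 -0.18 0.001 0.01 0;1 -0.24 0.001 0.018 0;1 -0.297 0.002 0.018 0;1 -0.297 0.002 0.018 0;1 -0.297 0.002 0.018 0;1 -0.297 0.002 0.018 0",
)

```text
time_s: 23.85
tool_pos: [506.1, -128.8, 239.8]
tcp_rot: [[-0.348, 0.937, 0.011], [0.937, 0.348, -0.002], [-0.006, 0.009, -1.0]]
ft_force: [-1.0, -0.5, 0.1]
gripper_width: 85.4
```

```bash
python3 go.py 505 -129.6 134 0.354
```

```text
t 23.85 p [ 506.1 -128.8  239.8] yang 0.356 zax [ 0.0107 -0.0019 -0.9999] w 85.4 F [-1.  -0.5  0.1] q1,7 [0.6  0.46]
shift [ 0.0002 -0.0023  0.1058] twist 0.002 or -3.14
```

>>> jog_arm(
  increments="1 0 -0.002 0.04 0;1 0 -0.002 0.07 0;1 0 -0.002 0.09 0;1 0 -0.0023 0.1 0;0.6 0 -0.0023 0.1058 0;0.6 0 -0.0023 0.1058 0;0.6 0 -0.0023 0.1058 0",
)

```text
time_s: 24.72
tool_pos: [505.5, -129.8, 134.8]
tcp_rot: [[-0.348, 0.937, 0.012], [0.937, 0.348, -0.002], [-0.006, 0.01, -1.0]]
ft_force: [0.4, 0.4, 1.0]
gripper_width: 51.2
```

>>> jog_arm(
  increments="0.4 0 0 0 0;0.35 0 0 0 0;0.3 0 0 0 0;0.2 0 0 0 0;0.15 0 0 0 0;0.15 0 0 0 0;0.15 0 0 0 0",
  squeeze=45,
)

```text
time_s: 25.6
tool_pos: [505.5, -130.0, 135.2]
tcp_rot: [[-0.348, 0.937, 0.012], [0.938, 0.348, -0.003], [-0.007, 0.01, -1.0]]
ft_force: [-2.0, -0.5, 5.8]
gripper_width: 24.4
```

```bash
python3 go.py 549.2 -255.4 260 0.354
```

```text
t 25.6 p [ 505.5 -130.   135.2] yang 0.355 zax [ 0.0118 -0.0027 -0.9999] w 24.4 F [-2.  -0.5  5.8] q1,7 [0.58 0.4 ]
shift [-0.1336 -0.0014 -0.124 ] twist 0.001 or -3.14
```

>>> jog_arm(
  increments="0.15 0 0 -0.02 0;0.15 0 0 -0.06 0;0.15 0 0 -0.1 0;0.15 -0.01 0 -0.13 0;0.15 -0.05 0 -0.13 0;0.15 -0.09 -0.001 -0.13 0;0.15 -0.12 -0.001 -0.13 0;0.15 -0.1336 -0.0014 -0.13 0;0.15 -0.1336 -0.0014 -0.13 0;0.15 -0.1336 -0.0014 -0.13 0",
)

```text
time_s: 26.85
tool_pos: [549.1, -253.8, 266.0]
tcp_rot: [[-0.349, 0.937, 0.012], [0.937, 0.349, -0.002], [-0.006, 0.01, -1.0]]
ft_force: [0.0, -0.2, -1.6]
gripper_width: 24.5
```

```bash
python3 go.py 549.1 -255.3 249 0.354; python3 - <<'E'
from h import *
im=eyes.snapshot('side');cv2.imwrite('pics/side9.png',im)
u=proj('side',[549.4,-255.4,120])[0].astype(int);print(u)
cv2.imwrite('pics/c9.png',cv2.resize(im[u[1]-45:u[1]+45,u[0]-60:u[0]+60],(800,600),interpolation=cv2.INTER_CUBIC))
E
```

```text
t 26.85 p [ 549.1 -253.8  266. ] yang 0.357 zax [ 0.0115 -0.002  -0.9999] w 24.5 F [ 0.  -0.2 -1.6] q1,7 [0.69 0.63]
shift [-0.0013 -0.0007  0.017 ] twist 0.003 or -3.139
[386 177]
```

View pics/c9.png

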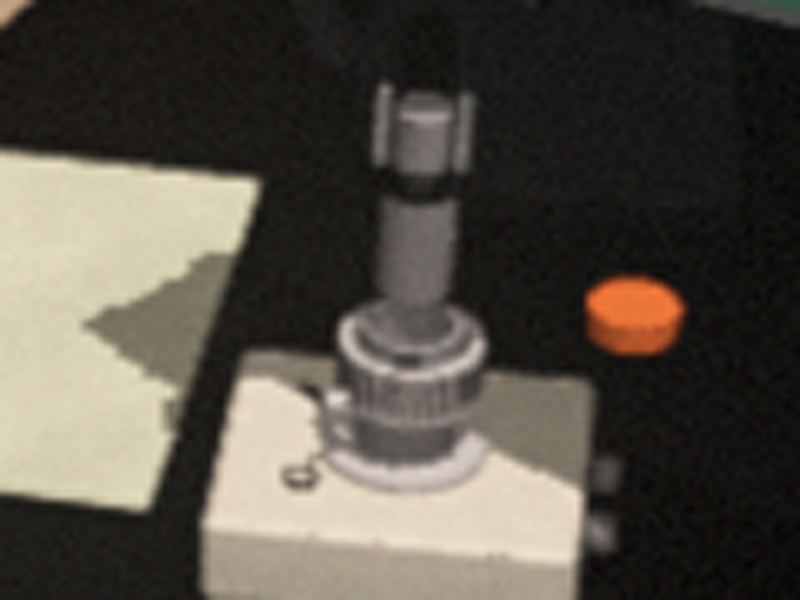

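The canister hangs upright over the open mouth. I'll lower it gently with force checks.

>>> jog_arm(
  increments="0.15 -0.0013 -0.0007 0.008 0;0.15 -0.0013 -0.0007 0.013 0;0.15 -0.0013 -0.0007 0.017 0;0.15 -0.0013 -0.0007 0.02 0;0.15 -0.0013 -0.0007 0.023 0;0.15 -0.0013 -0.0007 0.023 0",
)

```text
time_s: 27.65
tool_pos: [549.1, -255.3, 242.9]
tcp_rot: [[-0.35, 0.937, 0.011], [0.937, 0.35, -0.002], [-0.006, 0.01, -1.0]]
ft_force: [-0.5, 1.3, -1.7]
gripper_width: 24.5
```

>>> jog_arm(
  increments="0.15 0 0 0.004 0;0.15 0 0 0.008 0;0.15 0 0 0.012 0;0.15 0 0 0.012 0",
)

```text
time_s: 28.15
tool_pos: [549.1, -255.3, 230.4]
tcp_rot: [[-0.35, 0.937, 0.011], [0.937, 0.35, -0.002], [-0.005, 0.009, -1.0]]
ft_force: [-0.2, -0.9, -1.5]
gripper_width: 24.7
```

>>> jog_arm(
  increments="0.15 0 0 0.006 0;0.15 0 0 0.012 0;0.15 0 0 0.018 0;0.15 0 0 0.022 0;0.15 0 0 0.022 0",
)

```text
time_s: 28.78
tool_pos: [549.2, -255.3, 208.0]
tcp_rot: [[-0.35, 0.937, 0.01], [0.937, 0.35, -0.001], [-0.005, 0.009, -1.0]]
ft_force: [-0.2, -0.3, -1.4]
gripper_width: 24.6
```

>>> jog_arm(
  increments="0.15 0 0 0.005 0;0.15 0 0 0.01 0;0.15 0 0 0.013 0;0.15 0 0 0.015 0;0.15 0 0 0.016 0;0.15 0 0 0.016 0",
)

```text
time_s: 29.52
tool_pos: [549.3, -255.3, 192.0]
tcp_rot: [[-0.35, 0.937, 0.01], [0.937, 0.35, -0.001], [-0.005, 0.009, -1.0]]
ft_force: [1.2, -0.1, -1.3]
gripper_width: 24.7
```

>>> jog_arm(
  increments="0.15 0 0 0.001 0;0.15 0 0 0.002 0;0.15 0 0 0.0025 0;0.15 0 0 0.0025 0",
)

```text
time_s: 30.02
tool_pos: [549.7, -255.6, 191.2]
tcp_rot: [[-0.349, 0.937, 0.011], [0.937, 0.349, -0.003], [-0.006, 0.01, -1.0]]
ft_force: [-3.7, 1.6, 11.0]
gripper_width: 24.4
```

The canister is on the bore floor: height as expected, 11 N reaction. I'll release and rise.

>>> jog_arm(
  increments="0.15 0 0 -0.0005 0;0.4 0 0 -0.0005 0;0.6 0 0 -0.0005 0;0.6 0 0 -0.0005 0;0.6 0 0 -0.0005 0;1 0 0 -0.03 0;1 0 0 -0.07 0;1 0 0 -0.07 0;1 0 0 -0.07 0",
)

```text
time_s: 31.15
tool_pos: [548.7, -255.4, 260.8]
tcp_rot: [[-0.349, 0.937, 0.011], [0.937, 0.349, -0.003], [-0.006, 0.009, -1.0]]
ft_force: [0.2, 0.2, -1.0]
gripper_width: 85.6
```

```bash
python3 go.py 549.5 -255.4 230 -0.583; python3 - <<'E'
from h import *
L=None
for n in('side','top'):
    im=eyes.snapshot(n);cv2.imwrite(f'pics/{n}10.png',im)
    for t in('canister_mid','canister'):
        for p in eyes.pinpoint(n,t)[:1]: print(n,t,np.round(p['point'],1),round(p['score'],2),plane(n,p['point'],100 if t!='canister' else 56).round(1))
E
```

```text
t 31.15 p [ 548.7 -255.4  260.8] yang 0.357 zax [ 0.011  -0.0026 -0.9999] w 85.6 F [ 0.2  0.2 -1. ] q1,7 [0.69 0.63]
shift [-0.0001  0.0005  0.0308] twist 0.94 or -2.202
side canister_mid [184.8 386.6] 0.67 [ 545.  -249.1  100. ]
side canister [318.7 307.4] 0.43 [493.5 261.6  56. ]
top canister_mid [274.1 440.8] 0.62 [ 546.8 -259.   100. ]
top canister [277.6 435.1] 0.68 [ 541.2 -252.3   56. ]
```

>>> jog_arm(
  increments="1 0 0.0005 0 0.18;1 0 0.0005 0 0.36;1 0 0.0005 0 0.54;1 0 0.0005 0.01 0.72;1 0 0.0005 0.02 0.9;1 0 0.0005 0.03 0.94;1 0 0.0005 0.03 0.94;1 0 0.0005 0.03 0.94",
)

```text
time_s: 32.45
tool_pos: [549.6, -255.2, 230.7]
tcp_rot: [[0.55, 0.835, 0.011], [0.835, -0.55, -0.002], [0.004, 0.01, -1.0]]
ft_force: [0.3, -0.2, 0.6]
gripper_width: 85.4
```

```bash
python3 go.py 549.5 -255.2 156.5 -0.583
```

```text
t 32.45 p [ 549.6 -255.2  230.7] yang -0.582 zax [ 0.0106 -0.0021 -0.9999] w 85.4 F [ 0.3 -0.2  0.6] q1,7 [ 0.58 -0.29]
shift [-0.0003 -0.0008  0.0742] twist 0.001 or -3.141
```

>>> jog_arm(
  increments="1 -0.0003 -0.0008 0.03 0;1 -0.0003 -0.0008 0.05 0;1 -0.0003 -0.0008 0.065 0;1 -0.0003 -0.0008 0.074 0;1 -0.0003 -0.0008 0.074 0;1 -0.0003 -0.0008 0.074 0",
)

```text
time_s: 33.2
tool_pos: [549.9, -255.4, 157.4]
tcp_rot: [[0.55, 0.835, 0.012], [0.835, -0.55, -0.002], [0.004, 0.011, -1.0]]
ft_force: [0.1, 0.6, 0.7]
gripper_width: 85.3
```

>>> jog_arm(
  increments="0.72 0 0 0 0;0.6 0 0 0 0;0.6 0 0 0 0;0.6 0 0 0 0;0.6 0 0 0 0;0.6 0 0 0 0",
  squeeze=60,
)

```text
time_s: 33.95
tool_pos: [549.0, -254.7, 158.6]
tcp_rot: [[0.55, 0.835, 0.009], [0.835, -0.55, -0.002], [0.004, 0.009, -1.0]]
ft_force: [-9.0, 5.0, 13.6]
gripper_width: 60.5
```

Gripped at 60.5 mm. I'll lift about 8 mm, then turn clockwise.

>>> jog_arm(
  increments="0.6 0 0 -0.003 0;0.6 0 0 -0.006 0;0.6 0 0 -0.0085 0;0.6 0 0 -0.0085 0",
)

```text
time_s: 34.45
tool_pos: [548.8, -254.6, 166.8]
tcp_rot: [[0.55, 0.835, 0.009], [0.835, -0.55, -0.001], [0.004, 0.008, -1.0]]
ft_force: [3.9, -0.1, -9.5]
gripper_width: 60.4
```

>>> jog_arm(
  increments="0.6 0 0 0 0.18;0.6 0 0 0 0.36;0.6 0 0 0 0.54;0.6 0 0 0 0.65;0.6 0 0 0 0.65",
)

```text
time_s: 35.08
tool_pos: [549.2, -255.0, 166.8]
tcp_rot: [[0.943, 0.332, 0.01], [0.332, -0.943, -0.002], [0.008, 0.005, -1.0]]
ft_force: [4.1, -3.6, -9.7]
gripper_width: 60.5
```

>>> jog_arm(
  increments="0.6 0 0 0 0.18;0.6 0 0 0 0.36;0.6 0 0 0 0.54;0.6 0 0 0 0.62;0.6 0 0 0 0.62",
)

```text
time_s: 35.7
tool_pos: [549.2, -255.5, 166.7]
tcp_rot: [[0.961, -0.277, 0.01], [-0.277, -0.961, -0.003], [0.01, 0.0, -1.0]]
ft_force: [3.7, -3.8, -11.2]
gripper_width: 60.1
```

>>> jog_arm(
  increments="0.6 0 0 0.004 0;0.6 0 0 0.009 0;0.6 0 0 0.014 0;0.6 0 0 0.0145 0;0.6 0 0 0.0145 0",
)

```text
time_s: 36.33
tool_pos: [549.4, -255.6, 153.6]
tcp_rot: [[0.961, -0.277, 0.01], [-0.277, -0.961, -0.003], [0.011, 0.0, -1.0]]
ft_force: [-4.0, 0.7, 8.1]
gripper_width: 60.4
```

```bash
python3 go.py
```

```text
t 36.33 p [ 549.4 -255.6  153.6] yang -1.851 zax [ 0.0104 -0.0033 -0.9999] w 60.4 F [-4.   0.7  8.1] q1,7 [ 0.41 -1.51]
```

>>> jog_arm(
  increments="0.8 0 0 0 0;1 0 0 0 0;1 0 0 0 0;1 0 0 0 0;1 0 0 -0.04 0;1 0 0 -0.09 0;1 0 0 -0.15 0;1 -0.06 0 -0.15 0;1 -0.12 0.03 -0.15 0;1 -0.12 0.08 -0.15 0",
)

```text
time_s: 37.58
tool_pos: [407.6, -297.0, 302.4]
tcp_rot: [[0.962, -0.274, 0.01], [-0.274, -0.962, -0.002], [0.01, -0.0, -1.0]]
ft_force: [2.0, -1.3, 0.2]
gripper_width: 85.4
```

>>> jog_arm(
  increments="1 0 -0.06 0 0;1 0 -0.12 0 0;1 0 -0.18 0 0;1 0 -0.24 0 0;1 0 -0.3 0 0;1 0 -0.36 0 0;1 0 -0.4 0 0;1 0 -0.4 0 0",
)

```text
time_s: 38.58
tool_pos: [517.3, 91.3, 302.5]
tcp_rot: [[0.963, -0.269, 0.01], [-0.269, -0.963, -0.001], [0.01, -0.002, -1.0]]
ft_force: [0.2, -0.2, 0.5]
gripper_width: 85.1
```

```bash
python3 go.py; python3 - <<'E'
from h import *
r=[]
for n,u in(('side',(346,150)),('top',(395,230))):
    im=eyes.snapshot(n);cv2.imwrite(f'pics/{n}11.png',im)
    r.append(cv2.resize(im[u[1]:u[1]+75,u[0]:u[0]+75],(400,400),interpolation=cv2.INTER_CUBIC))
cv2.imwrite('pics/c11.png',np.hstack(r))
E
```

```text
t 38.58 p [517.3  91.3 302.5] yang -1.843 zax [ 0.01   -0.001  -0.9999] w 85.1 F [ 0.2 -0.2  0.5] q1,7 [ 0.1  -2.14]
```

View pics/c11.png

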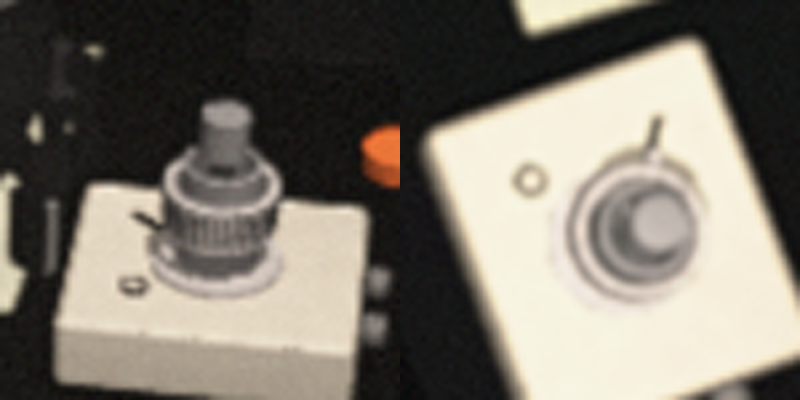

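The tab points at the bar and the head stands in the mouth. I'll check the collar's height numerically against the start picture before handing in.

```bash
python3 - <<'E'
from h import *
A,B,C=[cv2.cvtColor(cv2.imread(f'pics/side{i}.png'),cv2.COLOR_BGR2GRAY).astype(np.float32) for i in(0,11,2)]
s=(slice(184,202),slice(374,402))
w=cv2.createHanningWindow((28,18),cv2.CV_32F)
print('now vs start',cv2.phaseCorrelate(A[s],B[s],w),'released vs start',cv2.phaseCorrelate(A[s],C[s],w))
print('absdiff',np.abs(A[s]-B[s]).mean(),np.abs(A[s]-C[s]).mean())
print('exp px per 6mm',np.diff(proj('side',[[549.5,-255.4,88],[549.5,-255.4,94]]),axis=0))
E
```

```text
now vs start ((0.6280913449653696, 0.03914769023980824), 0.9291324465363114) released vs start ((-0.10824399269134055, -1.3677279575581949), 0.8443621794382731)
absdiff 4.5039682 21.690475
exp px per 6mm [[ 0.12853952 -1.75362167]]
```

The collar's vertical shift against the start picture is 0.04 px, so it is fully down. Nothing is touching the robot, so I'll hand in.

```bash
python3 -c "
from cell import robot;print(robot.job_done())"
```

```text
the job is handed in; nothing more can be done
None
```

The canister is seated in the mixer with the collar locked over it, and I handed the job in at about 38.7 s of the 72 s allowed. No verdict was reported.

**What I did**
- **Release:** I lifted the collar about 15 mm, turned it about 1.28 rad to the ring mark and let it sink. It stayed about 6 mm up, and the picture showed it raised with its tab at the ring.
- **Standing the canister up:** I took it by the head. It kept leaning about 35° in the pads, so I pivoted it upright against the mixer case's side wall. I then pressed it flat on the bench (17 N) and let go. The picture showed it standing free.
- **Into the socket:** I measured its position again and regrasped it. It went down the bore without resistance until it met the floor at the expected height (11 N), and I released it.
- **Lock:** I lifted the collar, turned it back to the bar mark, lowered it until it pushed back with 8 N, opened the fingers and moved clear.

**Last checks**
- **Collar:** Its tab is at the bar. Compared with the start picture it has shifted 0.04 px vertically; the released position read -1.37 px, so it is fully down. At the last height reading it appeared about 1 mm above zero, which I put down to grip slip.
- **Canister:** The final picture shows its head standing in the mouth.
- **Robot:** The force reading is near zero with the fingers open, well away from the mixer.

**What disagreed**
- **Mixer position:** The side camera put the mixer about 7 mm off from the top camera along y. I used the position from gripping the collar instead.
- **Tilt fit:** My automatic fit of the canister's lean was thrown off by the white case behind it, so I judged the lean from the picture.
- **Bystanders:** I did not measure them again at the end. The arm never worked near them, and the round cap looked unmoved in the later pictures.

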